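# Shut the bench valve with its square key

### The arm

A 6-joint arm with a two-finger parallel gripper is mounted at the origin on the work surface. World frame = base frame: x ahead of the robot, y to its left, z up, the work surface at z = 0. Lengths are in mm, angles in rad, forces in N, time in s.
With the tool pointing down it reaches from about 300 to 775 mm from the base axis. Payload 14.6 kg.
Tool frame: the origin (TCP) lies between the finger pads; the fingertips stand 8 mm ahead of it and the grasp point (between the pads) lies 11 mm behind it; z points along the fingers, y is the direction in which the jaws open and shut (so a half turn about z gives the same grasp; the last joint's range is limited). The gripper opens to 94 mm and grips with 3 to 60 N. Pads are 16 mm wide; open, the fingers measure 119 mm over their backs; the gripper's body (75 mm by 177 mm) begins 78 mm behind the grasp point.
Start: joints at [-1.387, 0.3, 1.521, -0, 1.321, -0.067], TCP at [136.492, -532.784, 213.446] pointing down, gripper open.
Joint ranges: [-3.03, 3.03], [-0.79, 2.21], [0.23, 2.52], [-1.04, 4.18], [0, 3.07], [-2.55, 2.55]. Speed limits (rad/s): [2.22, 2.22, 2.57, 3.14, 3.14, 3.14].

### API

Orientations are given as [roll, pitch, yaw] about the fixed x, y, z axes, in that order (R = Rz(yaw) Ry(pitch) Rx(roll)).
In Python, from cell import manip gives the robot as it stands. The module is installed in compiled form; this text tells all that it offers.
- The arm moves only by the tool send_rows, never from a script. Its argument "series" is a list that holds one entry, the list of rows, each a list of 5 numbers: the opening, from 0 (shut) to 1 (fully open), then the shift along the tool's x, y, z in mm, then the turn about the tool's z in degrees. In form: [[[gripper, dx, dy, dz, roll], ...]]. A call has 1 to 10 rows; each row is the pose to reach, as a shift and turn from the pose commanded when the call began, along the tool's axes at that moment; what a row does not reach only later rows make up. A row lasts 1/10 s, in which the tool goes at most 50 mm and 8.59 degrees, less where a joint would pass 70% of its speed; a pose out of reach is approached as far as the arm can. A call with a gripper value outside its range is refused whole. The fingers move at their own pace and stop on an object; "newtons" is the grip in N (left out, the last holds). Time passes only in rows, so rows that repeat a pose let the fingers close. It gives the time, the measured TCP pose, the force and the opening at its end, in the units of the state.
- manip.read_state(): the state, without advancing time (a new reading comes with each control period).
- manip.camera(name): name is "side" or "top"; returns a dict with "img" (384x512x3 uint8, red, green, blue), "vfov" (degrees; the focal length in pixels is half the picture's height over the tangent of half this angle, whatever the lens; pixels are square), "cx", "cy" (the principal point, pixels), "pose" (4x4, takes a point from camera to world coordinates). Camera axes: x right, y down, z forward; pixel columns grow to the right and rows downward; lengths in mm; the calibration is good to about 2 mm. A picture is of the moment at which its call begins. There is no depth.
- manip.sign_off(): hands the job in, once; it reports no verdict.
Trained networks look in a picture, given as the dict that the camera call returned (one of the last four; its "shot" number tells which), for a name from the list of things; names that differ only in an ending like _2 or _b are one class to them, and where a whole thing is asked for, a point or a joint stands for the part that bears it (a point fixed in the world has none). Each returns a list of dicts, best first, with "conf" (0 to 1); they miss things now and then, are a little off and sometimes report something else, mostly with a low value. They report only what shows in the picture. A call takes as long as a camera call. They do not tell look-alikes from the thing itself.
- manip.find_in(target, picture): "rect" ([left, top, width, height] in pixels, round what is visible of it).
- manip.silhouettes(target, picture): "pixels" (384x512 bool, what is visible of it) and "rect" ([left, top, width, height] in pixels, round what is visible of it).
The state is a dict: "clock": time; "joints": joint angles; "qd": joint speeds; "effort": joint torques, N m; "eef_pos": TCP position; "eef_rot": TCP orientation; "wrist_force": force on the tool from outside, world axes, zero at the start; "moment": the same for the moment, N m; "finger_gap": finger opening in mm.
Only numpy, scipy, OpenCV 4.12 (cv2) and the standard library are available. Lean on these libraries where they do the work, as an engineer would, in place of code of your own. Each camera call takes 0.05 s, during which the arm holds its last target. There are 200 camera calls.

### The job

Take the yellow-handled square key out of the wooden stand and push it fully home in the recessed square socket of the grey valve block. Then turn it clockwise (seen from above) until the valve reaches its stop, with the white pointer at the red mark, and leave the key standing in the socket. Leave the blue-handled key in its place in the stand.

Things in the scene. Friction and masses are not known exactly. Their poses are not given: they have to be found in the camera images.
- yellow_key_mid (a point): Centre of the key's yellow T-handle: bar 64 (x) x 18 (y) x 26 mm (z, up). Below: round stem 18 mm thick; steel collar 38 mm wide, underside 47 mm below this point; then square shank 18 x 18 mm, 36 mm long, sides along x and y, its last 12 mm tapering to 8 x 8. Tip 83 mm below this point. 0.15-0.3 kg. It starts upright, hung by the collar in a loose round hole of the stand; lift straight out.
- socket_mouth (a point): Centre of the mouth of the upright square hole (21 x 21 mm, 40 deep, sides along x and y) in the bare-metal spindle, 8 mm below the top of the fixed grey block (120 x 110 x 60 mm), in a well 66 mm wide. z up, x along the white pointer; turns with the spindle. Key fits at any quarter turn, about 10 degrees of play; home when its collar rests here, yellow_key_mid 47 mm above.
- valve (a joint): Rotation of the spindle, rad: 0 with the white pointer at the green mark (open), growing clockwise seen from above to a hard stop at 1.134 (65 degrees), pointer at the red mark (shut). Starts at 0 to 0.25; light friction (0.1 N m); stays where left. Block and stand are on opposite sides of the bench, either way round.
- blue_key_mid (a point): Centre of the blue T-handle (64 x 18 x 26 mm, axes as the yellow one) of the other key, with a round shank that cannot turn the valve. It stays in its hole. The wooden stand is 60 x 160 x 45 mm with two holes 90 mm apart, one for each key, either way round.
Mind the look-alikes: they are no part of the job. What is shaped like the part that bears yellow_key_mid but black or orange is not meant.

How it is judged:
By the outcome, as a careful person would: the job done as asked, in the order asked, and still so for the second after the job is handed in, with the robot touching nothing.
It also fails if it takes over 48 s, if anything falls off the work surface, if the arm or the gripper's body presses on something with over 40 N, if the wrist force passes 120 N, or if a joint passes its speed limit or range.

## Working session

There is one attempt and no reset: what is moved stays moved. The work goes in short steps, Python scripts to look and compute and a tool call to move; the robot and the scene stay as the last step left them, time stands still between calls to the robot, and variables do not carry over. Pictures are saved under pics/ and viewed, about 8 in all and at most 12, crops included, and the job is handed in when it is done.

Besides the shell and the picture viewer there is one more tool, called as name([rows], argument=value, ...), one row to a line, values as JSON. send_rows: Moves the arm, as the interface text tells. Its arguments: {"type":"object","properties":{"series":{"type":"array"},"newtons":{"type":"number"}},"required":["series"]}

```bash
mkdir -p pics; cat > h.py <<'E'
import numpy as np, cv2
from cell import manip
def save(p,f): cv2.imwrite(f,cv2.cvtColor(p["img"],cv2.COLOR_RGB2BGR))
def K(p):
    f=192/np.tan(np.radians(p["vfov"])/2); return f,p["cx"],p["cy"]
def ray(p,u,v):
    f,cx,cy=K(p); T=np.array(p["pose"]); d=T[:3,:3]@np.array([(u-cx)/f,(v-cy)/f,1.]); return T[:3,3],d/np.linalg.norm(d)
def atz(p,u,v,z):
    o,d=ray(p,u,v); return o+d*(z-o[2])/d[2]
def tri(a,b):
    A=0;B=0
    for o,d in (a,b):
        M=np.eye(3)-np.outer(d,d); A=A+M; B=B+M@o
    x=np.linalg.solve(A,B); return x,[np.linalg.norm((np.eye(3)-np.outer(d,d))@(x-o)) for o,d in (a,b)]
def proj(p,X):
    T=np.array(p["pose"]); f,cx,cy=K(p); c=T[:3,:3].T@(np.array(X)-T[:3,3]); return f*c[0]/c[2]+cx,f*c[1]/c[2]+cy
E
python3 - <<'E'
from h import *
np.set_printoptions(precision=3,suppress=True)
ps=[manip.camera(n) for n in("side","top")]
for n,p in zip(("side","top"),ps):
    print(n,p["vfov"],p["cx"],p["cy"],np.array(p["pose"]).tolist())
    for t in("yellow_key_mid","socket_mouth","blue_key_mid","valve"):
        print(t,[(np.round(d["rect"]).tolist(),round(d["conf"],2)) for d in manip.find_in(t,p)])
im=np.vstack([p["img"] for p in ps]); 
cv2.imwrite("pics/a.png",cv2.cvtColor(cv2.resize(im,(400,600),interpolation=cv2.INTER_AREA) if 0 else np.hstack([cv2.resize(p["img"],(400,300),interpolation=cv2.INTER_AREA) for p in ps]),cv2.COLOR_RGB2BGR))
save(ps[0],"pics/side0.png");save(ps[1],"pics/top0.png")
print(manip.read_state())
E
```

```text
side 54.279391877494845 258.7439240622914 193.86128023799563 [[0.9702846267171937, -0.11405017231122808, 0.21340173699399728, 341.73936659104135], [-0.24097586058425485, -0.5351897376065271, 0.8096311378500299, -829.1192603390685], [0.021871848846262976, -0.8369973135897366, -0.5467697131989028, 615.9166296104681], [0.0, 0.0, 0.0, 1.0]]
yellow_key_mid [([256.0, 241.0, 36.0, 35.0], 0.97), ([281.0, 275.0, 22.0, 46.0], 0.94), ([311.0, 226.0, 24.0, 41.0], 0.89), ([222.0, 252.0, 13.0, 45.0], 0.69)]
socket_mouth [([214.0, 154.0, 14.0, 5.0], 0.44)]
blue_key_mid [([256.0, 212.0, 26.0, 31.0], 0.89)]
valve []
top 52.65447139847033 246.3481799182565 187.79962447466355 [[0.010793480215929017, -0.989428613626259, 0.1446185303564083, 364.5317535491704], [-0.9995945812633904, -0.014487026723419599, -0.024511204898622088, -4.74933913613637], [0.026347179995127774, -0.14429533808939898, -0.9891838461640841, 1142.7378049543001], [0.0, 0.0, 0.0, 1.0]]
yellow_key_mid [([322.0, 173.0, 18.0, 22.0], 0.76), ([311.0, 141.0, 24.0, 17.0], 0.74), ([326.0, 219.0, 29.0, 11.0], 0.69), ([355.0, 179.0, 24.0, 15.0], 0.68)]
socket_mouth [([137.0, 186.0, 23.0, 22.0], 0.7)]
blue_key_mid [([292.0, 167.0, 16.0, 23.0], 0.74)]
valve [([140.0, 188.0, 20.0, 22.0], 0.85)]
{'clock': 0.5, 'joints': array([-1.387,  0.3  ,  1.521, -0.   ,  1.321, -0.067]), 'qd': array([ 0.001, -0.   ,  0.   , -0.   ,  0.001, -0.   ]), 'effort': array([ -0.   , -53.134, -35.274,   0.071,   0.022,  -0.   ]), 'eef_pos': array([ 136.481, -532.757,  213.381]), 'eef_rot': array([-3.141, -0.   ,  0.251]), 'wrist_force': array([-0.437,  0.572, -0.159]), 'moment': array([-0.01 , -0.031,  0.022]), 'finger_gap': 93.896991420101}
```

View pics/side0.png

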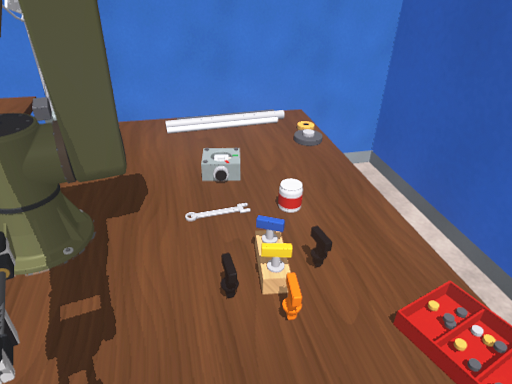

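View pics/top0.png

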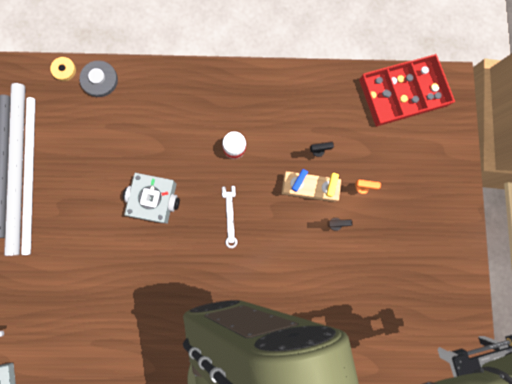

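Candidates for the yellow key: the yellow T in the stand (side 276,250; top 333,185), the orange one (side 293,295; top 368,186), and the black ones (side 229,275 and 320,245; top 340,224 and 321,149). By the description it is the yellow one in the stand. The blue key is its neighbour at top 299,180, and the block is at top 150,197. I'll check the choice with crops and measure.

```bash
cat > m.py <<'E'
from h import *
np.set_printoptions(precision=1,suppress=True)
s=manip.camera("side");t=manip.camera("top")
def blob(p,lo,hi,box):
    hsv=cv2.cvtColor(p["img"],cv2.COLOR_RGB2HSV); m=cv2.inRange(hsv,lo,hi); k=np.zeros_like(m); x0,y0,x1,y1=box; k[y0:y1,x0:x1]=m[y0:y1,x0:x1]
    n,l,st,c=cv2.connectedComponentsWithStats(k); i=1+np.argmax(st[1:,4]); pts=np.argwhere(l==i)[:,::-1].astype(np.float32)
    return c[i],st[i],cv2.minAreaRect(pts),l==i
for nm,lo,hi,bs,bt in(("yellow",(24,150,80),(34,255,255),(240,230,305,265),(318,165,348,205)),("blue",(108,120,60),(125,255,255),(245,210,295,235),(285,165,312,200))):
    a=blob(s,lo,hi,bs);b=blob(t,lo,hi,bt)
    x,e=tri(ray(s,*a[0]),ray(t,*b[0])); print(nm,a[0],a[1],b[0],b[1],b[2],"X",x,e)
    pts=np.argwhere(b[3])[:,::-1].astype(float); W=np.array([atz(t,u,v,x[2]+10)[:2] for u,v in pts]); C=np.cov(W.T); w,V=np.linalg.eigh(C); print(" ctr",W.mean(0),"yaw",np.degrees(np.arctan2(V[1,1],V[0,1])),"len",np.sqrt(12*w))
c1=cv2.resize(t["img"][165:230,110:195],None,fx=6,fy=6,interpolation=cv2.INTER_CUBIC)[:390,:400]
c2=cv2.resize(t["img"][165:210,275:355],None,fx=5,fy=5,interpolation=cv2.INTER_CUBIC)[:200,:400]
c3=cv2.resize(s["img"][205:300,215:335],None,fx=3.3,fy=3.3,interpolation=cv2.INTER_CUBIC)[:310,:396]
c4=cv2.resize(s["img"][140:190,190:255],None,fx=6,fy=6,interpolation=cv2.INTER_CUBIC)[:290,:390]
o=np.zeros((600,800,3),np.uint8)
for c,(x,y) in((c1,(0,0)),(c2,(0,395)),(c3,(400,0)),(c4,(400,310))): o[y:y+c.shape[0],x:x+c.shape[1]]=c
cv2.imwrite("pics/crop1.png",o[:,:,::-1])
E
python3 m.py
```

```text
yellow [276.4 249.5] [261 243  31  14 387] [330.  182.5] [330 182   1   2   2] ((330.0, 182.5), (1.0, 0.0), -90.0) X [ 534.9 -262.2   87.5] [np.float64(2.09983039010361), np.float64(2.0998303901037003)]
 ctr [ 535.4 -260.1] yaw 178.82553756776133 len [nan 6.8]
blue [269.9 223. ] [256 215  29  17 339] [299.3 179.6] [292 169  16  22 127] ((299.257080078125, 179.56298828125), (5.678625106811523, 22.61309814453125), 30.465543746948242) X [ 542.5 -176.4   91.5] [np.float64(0.6006693098046975), np.float64(0.6006693098048489)]
 ctr [ 541.5 -174.9] yaw 149.88909275285806 len [15.2 64.7]m.py:11: RuntimeWarning: invalid value encountered in sqrt
  pts=np.argwhere(b[3])[:,::-1].astype(float); W=np.array([atz(t,u,v,x[2]+10)[:2] for u,v in pts]); C=np.cov(W.T); w,V=np.linalg.eigh(C); print(" ctr",W.mean(0),"yaw",np.degrees(np.arctan2(V[1,1],V[0,1])),"len",np.sqrt(12*w))
```

View pics/crop1.png

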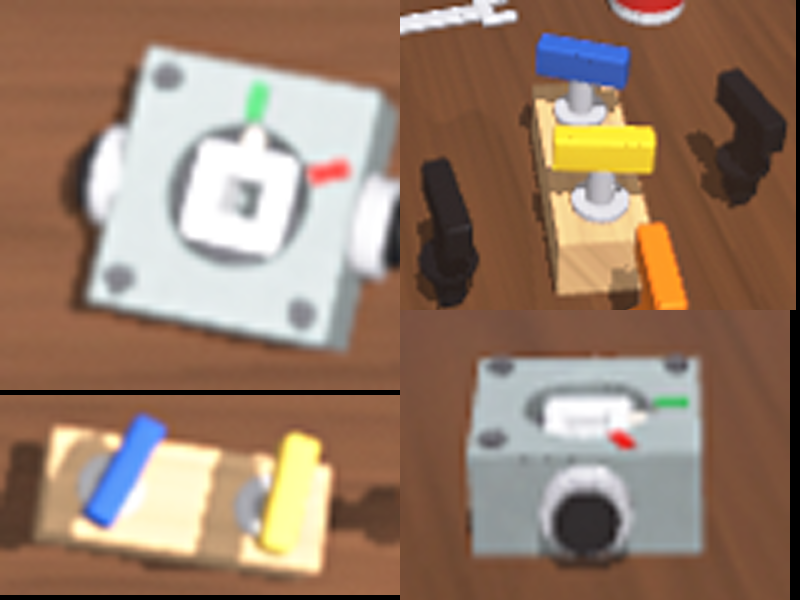

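```bash
cat > m2.py <<'E'
from h import *
np.set_printoptions(precision=1,suppress=True)
s=manip.camera("side");t=manip.camera("top")
def rectify(p,c,z,half=80,sc=5):
    g=np.array([[c[0]+dx,c[1]+dy,z] for dx,dy in((half,half),(half,-half),(-half,-half),(-half,half))])
    src=np.float32([proj(p,x) for x in g]); n=2*half*sc; dst=np.float32([(0,0),(n,0),(n,n),(0,n)])
    return cv2.warpPerspective(p["img"],cv2.getPerspectiveTransform(src,dst),(n,n),flags=cv2.INTER_CUBIC)
def px(c,u,v,half=80,sc=5): return c[0]+half-v/sc, c[1]+half-u/sc   # image up=+x, left=+y
def big(m):
    n,l,st,ce=cv2.connectedComponentsWithStats(m); i=1+np.argmax(st[1:,4]); return l==i,st[i],ce[i]
# yellow
c=np.array([536,-268]); y=rectify(t,c,104); hsv=cv2.cvtColor(y,cv2.COLOR_RGB2HSV)
m,st,ce=big(cv2.inRange(hsv,(22,110,170),(36,255,255))); r=cv2.minAreaRect(np.argwhere(m)[:,::-1].astype(np.float32))
print("yellow top",px(c,*r[0]),np.array(r[1])/5,r[2])
pt=proj(t,[*px(c,*r[0]),104])
hs=cv2.cvtColor(s["img"],cv2.COLOR_RGB2HSV); k=np.zeros((384,512),np.uint8);k[230:265,240:305]=cv2.inRange(hs,(22,110,60),(36,255,255))[230:265,240:305]
_,_,cs=big(k); print(cs, pt, tri(ray(s,*cs),ray(t,*pt)))
# valve
c=np.array([546,108])
c=np.round(atz(t,150,197,60)[:2]);print("c",c)
v=rectify(t,c,60); hsv=cv2.cvtColor(v,cv2.COLOR_RGB2HSV)
for nm,lo,hi in(("green",(45,90,80),(85,255,255)),("red",(0,150,120),(8,255,255))):
    m,st,ce=big(cv2.inRange(hsv,lo,hi)); r=cv2.minAreaRect(np.argwhere(m)[:,::-1].astype(np.float32)); print(nm,px(c,*ce),np.array(r[1])/5,r[2])
m,st,ce=big(cv2.inRange(hsv,(0,0,225),(179,22,255))); r=cv2.minAreaRect(np.argwhere(m)[:,::-1].astype(np.float32)); print("white",px(c,*ce),np.array(r[1])/5,r[2])
for d in manip.find_in("socket_mouth",t)+manip.find_in("socket_mouth",s): print(d)
o=np.hstack([v[::2,::2],y[::2,::2]]); o=np.hstack([v[150:650,150:650],rectify(t,(536,-268),104)[250:550,250:550].repeat(1,0) if 0 else cv2.resize(y[200:600,250:550],(300,500))[:,:300]])
cv2.imwrite("pics/v1.png",o[:,:,::-1])
E
python3 m2.py
```

```text
yellow top (np.float64(529.1392944335937), np.float64(-264.6755676269531)) [21.5 68.3] 17.52556800842285
[276.2 249.6] (np.float64(332.2772262245857), np.float64(184.4183567515373)) (array([ 530.7, -267.6,   92.2]), [np.float64(0.2681492965113503), np.float64(0.26814929651144775)])
c [493. 237.]
green (np.float64(536.8030545454545), np.float64(232.8813818181818)) [ 7.6 16.9] 12.52880859375
red (np.float64(504.0430602572783), np.float64(197.53798239675015)) [ 4.9 14.3] 75.96376037597656
white (np.float64(492.3620408967868), np.float64(239.23805814786502)) [138.  117.8] 10.3189697265625
{'rect': [139.3, 184.7, 19.3, 24.1], 'conf': 0.87}
{'rect': [214.0, 152.9, 15.9, 6.2], 'conf': 0.41}
```

View pics/v1.png

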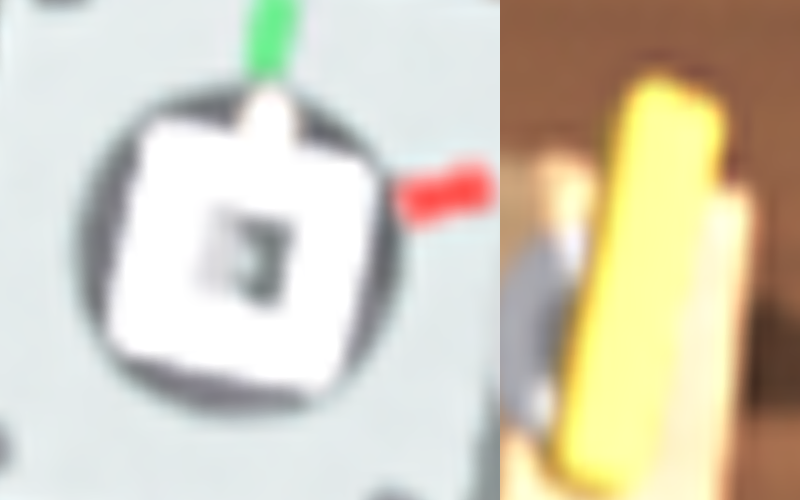

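```bash
cat > fit.py <<'E'
from h import *
from scipy.optimize import minimize
np.set_printoptions(precision=2,suppress=True)
def mask(p,box):
    m=cv2.inRange(cv2.cvtColor(p["img"],cv2.COLOR_RGB2HSV),(22,110,60),(36,255,255)); k=np.zeros_like(m);x0,y0,x1,y1=box;k[y0:y1,x0:x1]=m[y0:y1,x0:x1]
    n,l,st,_=cv2.connectedComponentsWithStats(k); return (l==1+np.argmax(st[1:,4]))
def fit(views,x0):
    corn=np.array([[a*32,b*9,c*13] for a in(-1,1) for b in(-1,1) for c in(-1,1)])
    def cost(q):
        R=np.array([[np.cos(q[3]),-np.sin(q[3]),0],[np.sin(q[3]),np.cos(q[3]),0],[0,0,1]]); P=corn@R.T+q[:3]; tot=0
        for p,m in views:
            ys,xs=np.nonzero(m); u0,v0=xs.min()-8,ys.min()-8
            w,h=xs.max()+8-u0,ys.max()+8-v0
            pts=np.array([proj(p,x) for x in P]); im=np.zeros((h*8,w*8),np.uint8)
            cv2.fillConvexPoly(im,cv2.convexHull(np.round((pts-[u0,v0]+.5)*8).astype(np.int32)),255)
            a=cv2.resize(im,(w,h),interpolation=cv2.INTER_AREA)/255.; tot+=np.abs(a-m[v0:v0+h,u0:u0+w]).sum()/m.sum()
        return tot
    sim=np.array([x0]+[np.array(x0)+d for d in np.diag([5,5,5,.2])])
    return minimize(cost,x0,method="Nelder-Mead",options=dict(initial_simplex=sim,maxiter=300))
if __name__=="__main__":
    s=manip.camera("side");t=manip.camera("top"); V=[(s,mask(s,(240,230,305,265))),(t,mask(t,(315,165,348,205)))]
    for y in(-.15,-.35):
        r=fit(V,[531,-267,92,y]); print(r.x,np.degrees(r.x[3]),r.fun)
    print(manip.read_state()["clock"])
E
python3 fit.py
```

```text
[ 532.78 -265.55   90.45   -0.38] -21.708499770122835 3.3459772314722995
[ 530.97 -265.65   90.66   -0.37] -21.24525507458101 3.296100082545095
0.9
```

```bash
python3 - <<'E'
from fit import *
s=manip.camera("side");t=manip.camera("top")
h=cv2.cvtColor(t["img"],cv2.COLOR_RGB2HSV)
for v in range(174,198,2): print(v,[tuple(int(a) for a in h[v,u]) for u in range(322,346,2)])
def mk(p,box,lo):
    m=cv2.inRange(cv2.cvtColor(p["img"],cv2.COLOR_RGB2HSV),lo,(36,255,255)); k=np.zeros_like(m);x0,y0,x1,y1=box;k[y0:y1,x0:x1]=m[y0:y1,x0:x1]
    n,l,st,_=cv2.connectedComponentsWithStats(k);i=1+np.argmax(st[1:,4]);print(st[i]); return l==i
V=[(s,mk(s,(240,230,305,265),(23,120,60))),(t,mk(t,(315,165,348,205),(25,85,190)))]
for W in(V,V[1:]):
    r=fit(W,[531,-267,92,-.25]); print(r.x,np.degrees(r.x[3]),r.fun)
E
```

```text
174 [(11, 132, 147), (11, 131, 148), (11, 133, 148), (11, 132, 147), (15, 142, 149), (26, 152, 255), (30, 101, 255), (30, 114, 255), (21, 154, 246), (11, 133, 144), (11, 132, 147), (11, 133, 146)]
176 [(12, 119, 165), (12, 124, 156), (12, 121, 181), (11, 126, 168), (19, 157, 158), (30, 131, 255), (30, 95, 255), (30, 88, 255), (25, 148, 255), (10, 134, 143), (11, 132, 149), (11, 131, 150)]
178 [(16, 100, 202), (15, 100, 203), (17, 95, 243), (26, 65, 255), (19, 150, 209), (30, 112, 255), (30, 94, 255), (30, 90, 255), (22, 138, 245), (11, 125, 174), (11, 134, 146), (11, 133, 149)]
180 [(15, 100, 187), (15, 100, 193), (16, 91, 233), (23, 51, 255), (22, 165, 225), (30, 103, 255), (30, 93, 255), (30, 87, 255), (29, 42, 255), (26, 67, 255), (11, 137, 149), (11, 135, 155)]
182 [(15, 99, 193), (13, 43, 177), (143, 6, 173), (150, 3, 239), (25, 162, 250), (30, 97, 255), (30, 91, 255), (30, 81, 255), (26, 41, 255), (22, 81, 255), (10, 138, 139), (11, 132, 145)]
184 [(14, 57, 180), (125, 9, 174), (120, 9, 167), (19, 68, 180), (30, 137, 255), (30, 94, 255), (30, 89, 255), (29, 79, 255), (26, 45, 2
[... 674 characters left out ...]
55), (30, 91, 255), (30, 86, 255), (29, 92, 255), (25, 50, 255), (26, 56, 255), (12, 123, 180), (11, 135, 140), (11, 133, 142)]
194 [(15, 102, 198), (25, 66, 255), (19, 140, 191), (29, 139, 255), (30, 100, 255), (30, 88, 255), (27, 77, 255), (25, 53, 254), (24, 65, 255), (11, 128, 180), (11, 131, 165), (11, 133, 167)]
196 [(15, 103, 207), (29, 47, 255), (24, 70, 255), (20, 123, 233), (23, 143, 237), (28, 96, 255), (26, 47, 255), (26, 47, 255), (26, 64, 255), (11, 132, 158), (11, 132, 155), (11, 135, 157)]
[261 243  31  14 401]
[328 173  11  24 142]
[ 530.84 -267.55   92.67   -0.31] -17.82711188429084 0.6513881686284151
[ 531.17 -268.16   88.77   -0.28] -15.936785887653276 0.44589892294946143
```

send_rows([
  [[0.6,448,-159,40,29.4],[0.6,448,-159,40,29.4],[0.6,448,-159,40,29.4],[0.6,448,-159,40,29.4],[0.6,448,-159,40,29.4],[0.6,448,-159,40,29.4],[0.6,448,-159,40,29.4],[0.6,448,-159,40,29.4],[0.6,448,-159,40,29.4],[0.6,448,-159,40,29.4]],
], newtons=30)

```text
clock: 2.0
eef_pos: [533.0, -265.6, 173.2]
eef_rot: [-3.141, -0.0, -0.261]
wrist_force: [-0.4, -1.2, -0.5]
finger_gap: 56.1
```

send_rows([
  [[0.6,0,0,0,0],[0.6,0,0,0,0],[0.6,0,0,0,0]],
])

```text
clock: 2.3
eef_pos: [530.3, -268.3, 173.6]
eef_rot: [3.141, 0.0, -0.263]
wrist_force: [0.6, -0.2, 1.4]
finger_gap: 56.6
```

```bash
python3 - <<'E'
from h import *
s=manip.camera("side");t=manip.camera("top")
a=cv2.resize(s["img"][170:300,200:340],None,fx=2.85,fy=2.85,interpolation=cv2.INTER_CUBIC)[:,:400];b=cv2.resize(t["img"][130:260,270:410],None,fx=2.85,fy=2.85,interpolation=cv2.INTER_CUBIC)[:,:400]
o=np.hstack([a,b]);cv2.imwrite("pics/g1.png",o[:,:,::-1])
E
```

```text
(no output)
```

View pics/g1.png

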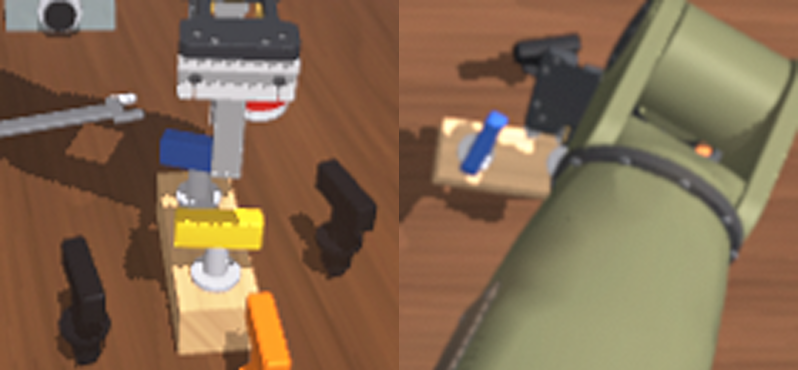

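The side crop shows the fingers straddling the yellow handle (at crop 218,228) with the blue key clear behind. The top view is covered by the arm. Going down to the handle and gripping.

send_rows([
  [[0.6,0,0,40,0],[0.6,0,0,60,0],[0.6,0,0,75,0],[0.6,0,0,85,0],[0.6,0,0,92,0],[0.6,0,0,92,0]],
])

```text
clock: 3.0
eef_pos: [530.9, -267.7, 81.2]
eef_rot: [-3.142, 0.0, -0.263]
wrist_force: [0.0, -0.1, -0.3]
finger_gap: 56.6
```

send_rows([
  [[0.0,0,0,0,0],[0.0,0,0,0,0],[0.0,0,0,0,0],[0.0,0,0,0,0],[0.0,0,0,0,0],[0.0,0,0,0,0]],
], newtons=40)

```text
clock: 3.6
eef_pos: [531.1, -267.6, 81.5]
eef_rot: [-3.142, -0.0, -0.262]
wrist_force: [0.3, 0.6, 0.5]
finger_gap: 17.9
```

Gripped at 17.9 mm, which matches the bar. Lifting straight out: the shank reaches 36 mm down, so I'll lift 100 mm.

send_rows([
  [[0.0,0,0,-15,0],[0.0,0,0,-40,0],[0.0,0,0,-70,0],[0.0,0,0,-100,0],[0.0,0,0,-110,0],[0.0,0,0,-110,0]],
])

```text
clock: 4.2
eef_pos: [531.4, -267.8, 192.9]
eef_rot: [3.141, -0.002, -0.262]
wrist_force: [-0.5, 0.1, -2.2]
finger_gap: 17.4
```

```bash
python3 - <<'E'
from h import *
s=manip.camera("side")
print(manip.read_state())
a=cv2.resize(s["img"][140:300,190:350],None,fx=3,fy=3,interpolation=cv2.INTER_CUBIC)
cv2.imwrite("pics/g2.png",a[:,:,::-1])
E
```

```text
{'clock': 4.25, 'joints': array([-5.28349995e-01,  4.16659356e-01,  1.41590925e+00, -2.12493953e-05,
        1.30904725e+00,  1.30473960e+00]), 'qd': array([ 0.00150762,  0.02842486,  0.02667656,  0.00154862, -0.00961287,
        0.00105038]), 'effort': array([ 3.62400385e-02, -6.38294005e+01, -3.81679881e+01,  3.65866476e-02,
        1.38795264e-01,  2.71070513e-05]), 'eef_pos': array([ 530.88097619, -267.5041347 ,  191.156548  ]), 'eef_rot': array([ 3.14157895e+00,  2.77824614e-05, -2.62287768e-01]), 'wrist_force': array([-0.1578223 , -0.23356178, -2.35543928]), 'moment': array([ 0.00880856,  0.02792071, -0.03113581]), 'finger_gap': 17.718529993113258}
```

View pics/g2.png

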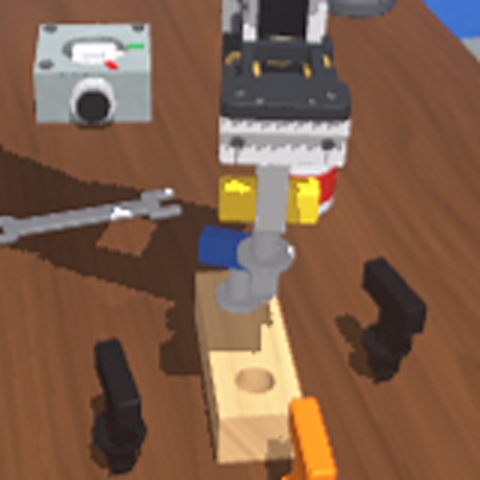

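The key is held centred in the fingers, the yellow hole is empty (crop 255,380), and the blue key is in place (crop 225,245). Moving over to the socket.

send_rows([
  [[0.0,0,0,-30,0],[0.0,-28,-80,-35,-16],[0.0,-168.3,-480.3,-35,-94],[0.0,-168.3,-480.3,-35,-94],[0.0,-168.3,-480.3,-35,-94],[0.0,-168.3,-480.3,-35,-94],[0.0,-168.3,-480.3,-35,-94],[0.0,-168.3,-480.3,-35,-94],[0.0,-168.3,-480.3,-35,-94],[0.0,-168.3,-480.3,-35,-94]],
])

```text
clock: 5.25
eef_pos: [496.3, 182.9, 224.5]
eef_rot: [-3.14, 0.002, 1.094]
wrist_force: [1.3, -1.3, -1.2]
finger_gap: 17.6
```

send_rows([
  [[0.0,0,0,0,0]],
])

```text
clock: 5.35
eef_pos: [495.9, 185.7, 224.2]
eef_rot: [-3.139, 0.001, 1.098]
wrist_force: [0.8, -0.4, -2.0]
finger_gap: 17.8
```

send_rows([
  [[0.0,46.7,-27.2,0,-16],[0.0,46.7,-27.2,30,-16],[0.0,46.7,-27.2,60,-16],[0.0,46.7,-27.2,79,-16],[0.0,46.7,-27.2,79,-16],[0.0,46.7,-27.2,79,-16]],
])

```text
clock: 5.95
eef_pos: [495.0, 234.7, 146.9]
eef_rot: [-3.14, 0.001, 1.366]
wrist_force: [0.3, 0.1, -0.9]
finger_gap: 17.9
```

```bash
python3 - <<'E'
from h import *
np.set_printoptions(precision=3,suppress=True)
s=manip.camera("side");t=manip.camera("top")
st=manip.read_state();print(st["eef_pos"],st["eef_rot"],st["wrist_force"],st["moment"])
a=cv2.resize(s["img"][100:200,170:270],None,fx=4,fy=4,interpolation=cv2.INTER_CUBIC);b=cv2.resize(t["img"][150:250,100:200],None,fx=4,fy=4,interpolation=cv2.INTER_CUBIC)
cv2.imwrite("pics/i1.png",np.hstack([a,b])[:,:,::-1])
tip=[*st["eef_pos"][:2],st["eef_pos"][2]-72]
for X in(tip,[*st["eef_pos"][:2],52.]):
    for p,o in((s,(170,100)),(t,(100,150))): print((np.array(proj(p,X))-o)*4)
E
```

```text
[495.482 234.984 148.079] [ 3.141 -0.001  1.366] [ 1.091  0.467 -2.271] [-0.023 -0.004  0.002]
[205.018 205.168]
[198.421 181.53 ]
[206.004 232.14 ]
[205.96  185.807]
```

View pics/i1.png

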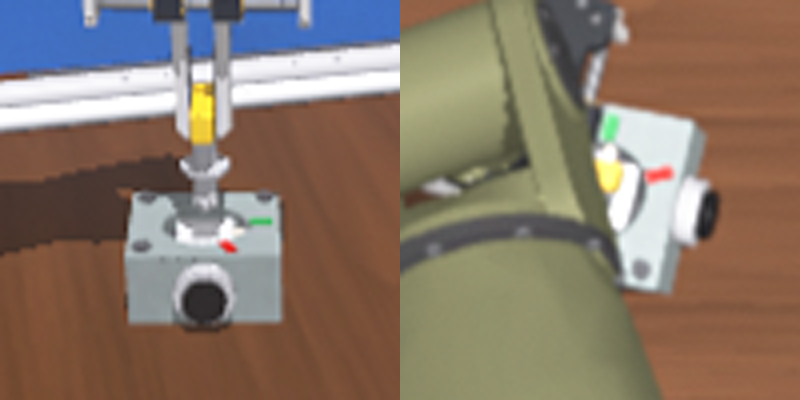

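send_rows([
  [[0.0,4.6,-3.3,0,-0.7],[0.0,4.6,-3.3,10,-0.7],[0.0,4.6,-3.3,18,-0.7],[0.0,4.6,-3.3,24,-0.7],[0.0,4.6,-3.3,29,-0.7],[0.0,4.6,-3.3,34,-0.7],[0.0,4.6,-3.3,34,-0.7]],
])

```text
clock: 6.75
eef_pos: [492.5, 240.1, 112.4]
eef_rot: [-3.141, 0.001, 1.379]
wrist_force: [0.2, 0.4, -2.0]
finger_gap: 17.8
```

send_rows([
  [[0.0,0,0,4,0],[0.0,0,0,8,0],[0.0,0,0,12,0],[0.0,0,0,12,0]],
])

```text
clock: 7.15
eef_pos: [492.5, 240.1, 100.6]
eef_rot: [-3.141, 0.0, 1.379]
wrist_force: [-0.7, -0.8, -1.8]
finger_gap: 17.7
```

send_rows([
  [[0.0,0,0,3,0],[0.0,0,0,6,0],[0.0,0,0,9,0],[0.0,0,0,11,0],[0.0,0,0,12,0],[0.0,0,0,12,0]],
])

```text
clock: 7.75
eef_pos: [492.7, 240.2, 89.1]
eef_rot: [-3.141, 0.0, 1.379]
wrist_force: [-0.3, -0.1, -2.1]
finger_gap: 17.9
```

send_rows([
  [[0.0,0,0,1,0],[0.0,0,0,2,0],[0.0,0,0,3,0],[0.0,0,0,3,0]],
])

```text
clock: 8.15
eef_pos: [493.0, 240.5, 88.3]
eef_rot: [3.14, -0.001, 1.379]
wrist_force: [-9.5, -4.3, 21.7]
finger_gap: 17.9
```

The collar bears at z = 88.3, where 88 was expected, so the key is home. I'll ease the pressure and turn clockwise.

send_rows([
  [[0.0,0,0,-2,0],[0.0,0,0,-2,6],[0.0,0,0,-2,13],[0.0,0,0,-2,20],[0.0,0,0,-2,27],[0.0,0,0,-2,34],[0.0,0,0,-2,41],[0.0,0,0,-2,48],[0.0,0,0,-2,54],[0.0,0,0,-2,54]],
])

```text
clock: 9.15
eef_pos: [493.9, 240.0, 88.6]
eef_rot: [3.14, -0.003, 0.433]
wrist_force: [6.2, -1.5, -1.2]
finger_gap: 17.9
```

```bash
python3 - <<'E'
from h import *
np.set_printoptions(precision=3,suppress=True)
st=manip.read_state()
for k in("eef_pos","eef_rot","wrist_force","moment","joints"):print(k,st[k])
E
```

```text
eef_pos [493.897 240.033  88.597]
eef_rot [ 3.14  -0.003  0.433]
wrist_force [ 6.218 -1.537 -1.182]
moment [-0.472 -1.405  0.056]
joints [ 0.386  0.431  1.652 -0.001  1.055  1.525]
```

send_rows([
  [[0.0,0,0,0,4],[0.0,0,0,0,8],[0.0,0,0,0,11],[0.0,0,0,0,13],[0.0,0,0,0,13]],
])

```text
clock: 9.65
eef_pos: [493.9, 239.9, 88.6]
eef_rot: [3.141, -0.003, 0.209]
wrist_force: [5.4, -3.6, -1.9]
finger_gap: 17.7
```

```bash
cat > st.py <<'E'
from h import *
np.set_printoptions(precision=3,suppress=True)
st=manip.read_state()
for k in("eef_pos","eef_rot","wrist_force","moment"):print(k,st[k])
E
python3 st.py
```

```text
eef_pos [493.893 239.891  88.612]
eef_rot [ 3.141 -0.003  0.209]
wrist_force [ 5.367 -3.592 -1.91 ]
moment [-0.78  -1.327  0.077]
```

send_rows([
  [[0.0,0,0,0,2],[0.0,0,0,0,4],[0.0,0,0,0,4]],
])

```text
clock: 9.95
eef_pos: [493.9, 239.8, 88.6]
eef_rot: [3.141, -0.003, 0.139]
wrist_force: [6.2, -3.6, -1.0]
finger_gap: 17.5
```

```bash
python3 st.py
```

```text
eef_pos [493.91  239.829  88.634]
eef_rot [ 3.141 -0.003  0.139]
wrist_force [ 6.245 -3.612 -0.956]
moment [-0.806 -1.363  0.068]
```

send_rows([
  [[0.0,0,0,0,2],[0.0,0,0,0,4],[0.0,0,0,0,4]],
])

```text
clock: 10.25
eef_pos: [493.9, 239.8, 88.6]
eef_rot: [3.141, -0.003, 0.069]
wrist_force: [6.3, -3.0, -1.3]
finger_gap: 17.9
```

```bash
python3 st.py
```

```text
eef_pos [493.9   239.792  88.627]
eef_rot [ 3.141 -0.003  0.069]
wrist_force [ 6.312 -3.007 -1.312]
moment [-0.986 -1.385  0.068]
```

```bash
python3 - <<'E'
from h import *
s=manip.camera("side");t=manip.camera("top")
a=cv2.resize(s["img"][110:190,180:260],None,fx=5,fy=5,interpolation=cv2.INTER_CUBIC);b=cv2.resize(t["img"][160:240,110:190],None,fx=5,fy=5,interpolation=cv2.INTER_CUBIC)
cv2.imwrite("pics/i2.png",np.hstack([a,b])[:,:,::-1])
E
```

```text
(no output)
```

View pics/i2.png

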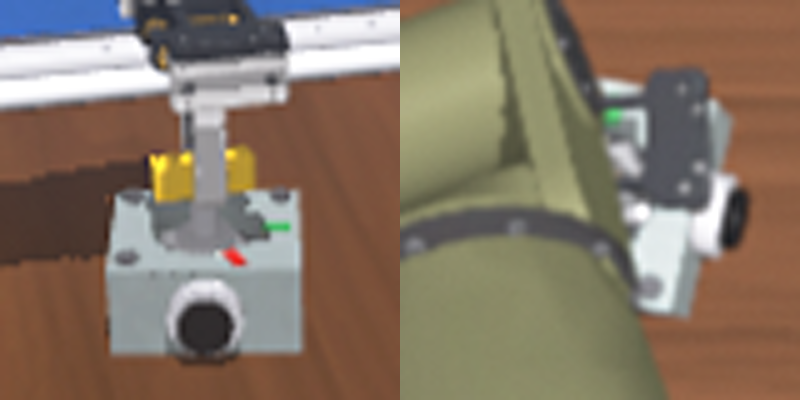

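In the side crop the key stands home, and something pale lies beside the red mark (235,257). The stop torque has not shown yet, so I'll go on in small steps.

send_rows([
  [[0.0,0,0,0,2],[0.0,0,0,0,4],[0.0,0,0,0,4]],
])

```text
clock: 10.65
eef_pos: [493.8, 239.8, 88.6]
eef_rot: [3.141, -0.003, -0.0]
wrist_force: [5.6, -3.7, -0.7]
finger_gap: 17.9
```

```bash
python3 st.py
```

```text
eef_pos [493.774 239.781  88.607]
eef_rot [ 3.141 -0.003 -0.   ]
wrist_force [ 5.58  -3.686 -0.673]
moment [-0.921 -1.125  0.562]
```

send_rows([
  [[0.0,0,0,0,2],[0.0,0,0,0,4],[0.0,0,0,0,4]],
])

```text
clock: 10.95
eef_pos: [493.7, 239.9, 88.6]
eef_rot: [3.141, -0.003, -0.069]
wrist_force: [3.5, -3.5, 0.3]
finger_gap: 18.1
```

```bash
python3 st.py
```

```text
eef_pos [493.711 239.869  88.638]
eef_rot [ 3.141 -0.003 -0.069]
wrist_force [ 3.514 -3.546  0.254]
moment [-0.786 -0.962  1.046]
```

The torque rose from 0.07 to 0.56 and then 1.05 N m: the valve is at its stop. I'll ease the twist within the play, open, and retreat upward.

send_rows([
  [[0.0,0,0,0,-3],[0.0,0,0,0,-6],[0.0,0,0,0,-6],[0.4,0,0,0,-6],[0.4,0,0,0,-6],[0.4,0,0,0,-6],[0.6,0,0,0,-6],[0.6,0,0,0,-6]],
])

```text
clock: 11.75
eef_pos: [492.7, 240.3, 88.2]
eef_rot: [-3.142, 0.0, 0.035]
wrist_force: [0.1, -0.3, 0.2]
finger_gap: 50.1
```

send_rows([
  [[0.6,0,0,-10,0],[0.6,0,0,-30,0],[0.6,0,0,-70,0],[0.6,0,0,-115,0],[0.6,0,0,-160,0],[0.6,-50,40,-160,0],[0.6,-100,80,-160,0],[0.6,-150,110,-160,0],[0.6,-150,150,-160,0],[0.6,-150,190,-160,0]],
])

```text
clock: 12.75
eef_pos: [348.2, 50.3, 249.1]
eef_rot: [-3.141, -0.002, 0.038]
wrist_force: [0.7, -0.7, 0.6]
finger_gap: 56.8
```

```bash
python3 st.py; python3 - <<'E'
from h import *
s=manip.camera("side");t=manip.camera("top")
a=cv2.resize(s["img"][110:190,180:260],None,fx=5,fy=5,interpolation=cv2.INTER_CUBIC);b=cv2.resize(t["img"][160:240,110:190],None,fx=5,fy=5,interpolation=cv2.INTER_CUBIC)
c=cv2.resize(s["img"][195:300,200:340],None,fx=1.9,fy=1.9);o=np.zeros((600,800,3),np.uint8);o[:400]=np.hstack([a,b]);o[400:400+c.shape[0],:c.shape[1]]=c
cv2.imwrite("pics/i3.png",o[:,:,::-1])
E
```

```text
eef_pos [348.16   50.281 249.137]
eef_rot [-3.141 -0.002  0.038]
wrist_force [ 0.737 -0.728  0.616]
moment [ 0.05  -0.035  0.005]
```

View pics/i3.png

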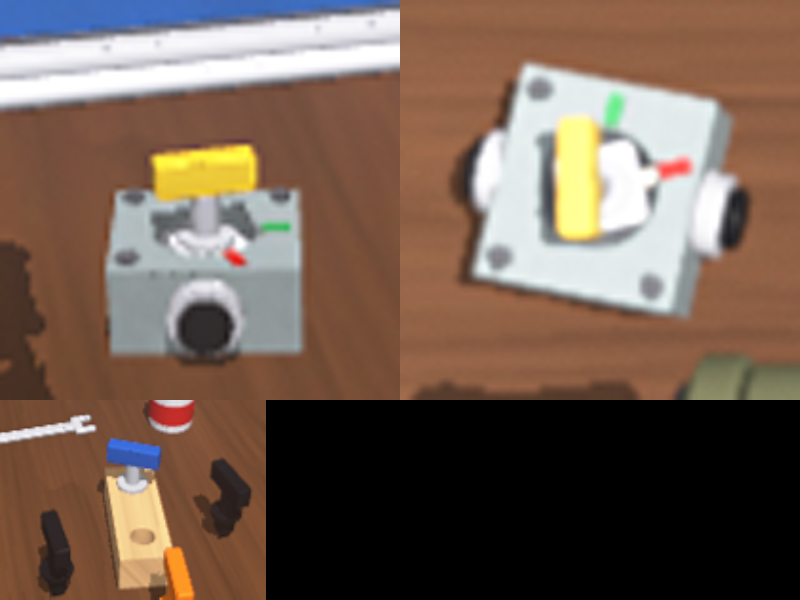

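```bash
python3 - <<'E'
from fit import *
s=manip.camera("side");t=manip.camera("top")
def mk(p,box,lo):
    m=cv2.inRange(cv2.cvtColor(p["img"],cv2.COLOR_RGB2HSV),lo,(36,255,255)); k=np.zeros_like(m);x0,y0,x1,y1=box;k[y0:y1,x0:x1]=m[y0:y1,x0:x1]
    n,l,st,_=cv2.connectedComponentsWithStats(k);i=1+np.argmax(st[1:,4]);print(st[i]); return l==i
V=[(s,mk(s,(200,130,240,155),(20,110,60))),(t,mk(t,(130,175,160,215),(20,60,150)))]
r=fit(V,[493,240,97,0.]); print(r.x,np.degrees(r.x[3]),r.fun)
# pointer, rectified about axis at z=56: white minus block grey
c=np.array([493.,240.]); o=t
for ang in range(-95,-55,3):
    a=np.radians(ang); vals=[]
    for rr in(28,30,32,34):
        u,v=proj(t,[c[0]+rr*np.cos(a),c[1]+rr*np.sin(a),56]); vals.append(int(cv2.getRectSubPix(t["img"],(1,1),(float(u),float(v))).min()))
    print(ang,vals)
E
```

```text
[210 139  21  11 186]
[141 183  10  25 220]
[493.56 242.46  98.06   0.04] 2.5675844338252722 0.19575048396680275
-95 [142, 109, 151, 193]
-92 [156, 129, 157, 194]
-89 [175, 152, 165, 195]
-86 [208, 191, 186, 202]
-83 [244, 234, 203, 195]
-80 [252, 246, 218, 186]
-77 [255, 255, 226, 180]
-74 [255, 255, 228, 179]
-71 [255, 243, 214, 170]
-68 [218, 205, 191, 165]
-65 [178, 169, 177, 173]
-62 [147, 132, 149, 187]
-59 [115, 110, 148, 198]
-56 [109, 110, 142, 194]
```

The handle sits at z ≈ 98 mm (99 is home) and the pointer points at −76°, where the red mark is at −75.5°. The robot is clear, so I'm handing in.

```bash
python3 -c "
from cell import manip
print(manip.sign_off())"
```

```text
the job is handed in; nothing more can be done
None
```

I moved the yellow key from the stand into the valve socket, turned it clockwise to the stop and left it standing there. The job is handed in. It was done about 13 s into the 48 s limit.

- **Key home:** the collar made contact at TCP z 88.3 mm, where 88 was expected. After release, the handle centre measured about 98 mm against a nominal 99. Its position was within about 2.5 mm of the spindle axis.
- **Valve at its stop:** the torque rose from about 0.07 to 1.05 N m over the last steps. In the final picture the white pointer lies at about −76°, and the red mark at −75.5°.
- **Turning range:** the gripper had to turn about 79° before that torque began to rise, a little more than the 65° plus play I expected.
- **Blue key and gripper:** the blue key was still in its hole in the last picture. The gripper was open and clear of everything.
- **Contact forces:** the wrist force readings I saw stayed below about 25 N, and no check failed.

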